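Load a reagent bottle past the sprung flap of a lab reader

ROBOT

A 6-joint arm with a two-finger parallel gripper is mounted at the origin on the work surface. World frame = base frame: x ahead of the robot, y to its left, z up, the work surface at z = 0. Lengths are in mm, angles in rad, forces in N, time in s.
With the tool pointing down it reaches from about 350 to 775 mm from the base axis. Payload 7.3 kg.
Tool frame: the origin (TCP) lies on the front face of the gripper's body, between the roots of the fingers; the fingertips stand 66 mm ahead of it and the grasp point (between the pads) lies 47 mm ahead of it (bot.tip_extent is the distance from the TCP to the fingertips, in mm); z points along the fingers, y is the line along which they close (so a half turn about z gives the same grasp; the last joint's range is limited). The gripper opens to 92 mm and grips with 3 to 60 N. Pads are 19 mm wide; open, the fingers measure 130 mm over their backs; the gripper's body (75 mm by 190 mm) begins 47 mm behind the grasp point.
Start: joints at [-1.494, 0.342, 1.524, -0, 1.275, -0.146], TCP at [116.026, -512.032, 292.241] pointing down, gripper open.
Joint ranges: [-2.53, 2.53], [-0.77, 2.02], [0.04, 2.7], [-1, 4.14], [0.28, 2.66], [-3.11, 3.11]. Speed limits (rad/s): [2.57, 2.57, 3.14, 3.14, 3.14, 3.14].

INTERFACE

Orientations are given as [roll, pitch, yaw] about the fixed x, y, z axes, in that order (R = Rz(yaw) Ry(pitch) Rx(roll)).
In Python, from plant import readout, viewer, order, bot gives the robot as it stands.
- The arm moves only by the shell command python3 -m creep 'ROWS'. ROWS is text: rows parted by semicolons, each of 7 numbers parted by spaces: the shift along the world's x, y, z in m, then the turn, a rotation vector about the world's x, y, z in rad, then the opening in per cent of the stroke, from 0 (shut) to 100 (fully open). A call has 1 to 8 rows; each row shifts and turns the commanded pose from where the row before left it; what a row does not reach is not made up. A row lasts 1/12 s, in which the tool goes at most 41.7 mm and 7.16 degrees, less where a joint would pass 70% of its speed; a pose out of reach is approached as far as the arm can. A call is refused whole if a number of a shift passes 0.0417 or a number of a turn 0.125, either way. A call with a gripper value outside its range is refused whole. The fingers move at their own pace and stop on an object; the grip force is fixed at half the most. Time passes only in rows, so rows that do not move let the fingers close. It gives the time, the measured TCP pose, the force, the opening and the grip force at its end, in the units of the state.
- readout.get_obs(): the state, without advancing time (a new reading comes with each control period).
- viewer.capture(name): name is "scene" or "top" or "wrist"; returns the picture (400x640x3 uint8, red, green, blue); there is no depth.
- viewer.camera_info(name): a dict with "fx", "fy", "cx", "cy" (pixels), "origin" and "rotation" of the camera in the world. Camera axes: x right, y up, looking along -z (the intrinsics and any distortion apply to the point x, -y, -z); pixel columns grow to the right and rows downward; lengths in mm; the calibration is good to about 2 mm. A picture is of the moment at which its call begins: read the wrist's pose just before it. camera_info takes no time and is no camera call; for the wrist camera it gives the pose at the moment of the call.
- order.close_job(): hands the job in; it is judged then, once.
The state is a dict: "time": time; "joint_positions": joint angles; "dq": joint speeds; "tau": joint torques, N m; "tool_pos": TCP position; "tcp_rot": TCP orientation; "contact_force": force on the tool from outside, world axes, zero at the start; "moment": the same for the moment, N m; "grip_width": finger opening in mm; "finger_force": force on a finger pad.
Only numpy, scipy, OpenCV 4.12 (cv2) and the standard library are available. Lean on these libraries where they do the work, as an engineer would, in place of code of your own. Each camera call takes 0.05 s, during which the arm holds its last target. There are 200 camera calls.

TASK

Load the tall slim bottle into the reader: from above, push its foot down past the sprung flap in the reader's top, so that the bottle holds the flap open, and keep hold of it until it stands on the bottom of the bay. Then let go and leave it standing there.

Things in the scene. Friction and masses are not known exactly. Their poses are not given: they have to be found in the camera images.
- bottle_mid (a point): Centre, half-way up, of the loose tall slim white bottle (z up), the tallest of three in a row: beside it, in any order, a look-alike 85 mm tall and a squat wide jar, axes 85 mm or more apart. 140 mm tall: round body 42 mm across up to 88 mm above its foot, with a paper label, shoulder to 100 mm, straight round cap 36 mm across from 100 mm to the top. 60 to 120 g.
- reader: Low cream bench instrument, 260 x 240 mm, top 95 mm above the bench, fixed. Origin: on the bench under the bay's centre; x points to its rear housing, which stands 35 mm above the top and begins 115 mm behind the bay's centre; z up. The top is otherwise flat and free for 75 mm in front of and 120 mm to each side of the bay's centre.
- bay_mouth (a point): Centre of the bay's mouth, level with the reader's top, axes as the reader's. The mouth, in a flat grey trim, is 70 mm along x and 62 mm along y; the bay goes straight down at that size, 83 mm to its flat floor, so a loaded bottle sticks out 57 mm. An aluminium flap closes the mouth.
- flap (a joint): Angle of the flap (66 mm long, 3 mm thick): 0 closed and level, up to 1.5 rad as its front edge swings down into the bay. Hinged on the mouth's rear edge, 33 mm behind the mouth's centre. A spring (about 0.07 N m shut, 0.10 N m open) shuts it: the bottle's weight does not open it, a push of about 3 to 7 N does. It stays leaning on a loaded bottle, pushing it lightly to the front.
Things that resemble listed ones, but are neither listed nor needed, are in the scene too. What is shaped like the part that bears bottle_mid but green or pink is not meant.

How it is judged:
By the outcome, as a careful person would: the job done as asked, in the order asked, and still so for the second after the job is handed in, with the robot touching nothing.
It also fails if it takes over 38 s, if anything falls off the work surface, if the arm or the gripper's body presses on something with over 40 N, if the wrist force passes 120 N, or if a joint passes its speed limit or range.

## Working session

There is one attempt and no reset: what is moved stays moved. The work goes in short steps, Python scripts to look and compute and a shell command to move; the robot and the scene stay as the last step left them, time stands still between calls to the robot, and variables do not carry over. Pictures are saved under pics/ and viewed, at most 10 in all, crops included, and the job is handed in when it is done.

```bash
mkdir -p pics; ls; python3 - <<'E'
from plant import readout, viewer, order, bot
import cv2,numpy as np
for n in("scene","top"):
    im=viewer.capture(n); cv2.imwrite(f"pics/{n}0.png",im[:,:,::-1]); print(n,viewer.camera_info(n))
o=readout.get_obs();print(o)
E
```

```text
pics
scene {'fx': 425.6990659707513, 'fy': 425.6990659707513, 'cx': 315.1817998364404, 'cy': 200.46018952608358, 'origin': array([1140.93821147,    2.02515102,  868.91220277]), 'rotation': array([ 0.69445203, -0.01390687,  1.6160703 ])}
top {'fx': 477.231210975042, 'fy': 477.231210975042, 'cx': 321.0989605093119, 'cy': 213.02702743492006, 'origin': array([ 367.03727323,  -52.75494475, 1174.95638292]), 'rotation': array([ 0.11623706,  0.00619412, -1.59966056])}
{'time': 0.1, 'joint_positions': array([-1.49398883e+00,  3.42654120e-01,  1.52490972e+00,  5.99050786e-06,
        1.27538832e+00, -1.45962103e-01]), 'dq': array([-1.64102508e-03, -1.27974640e-03, -3.41271861e-03, -5.72833372e-05,
        9.35931744e-04, -3.53390334e-04]), 'tau': array([ 2.03280557e-03, -4.32004452e+01, -2.44692689e+01,  7.18915346e-02,
        5.26349852e-02, -4.82762255e-05]), 'tool_pos': array([ 116.01101724, -511.74923081,  291.61794815]), 'tcp_rot': array([-3.14024844e+00, -2.03399771e-04,  2.22767713e-01]), 'contact_force': array([-0.38989191,  0.17432506,  0.43964179]), 'moment': array([ 0.03546406,  0.05069812, -0.0263131 ]), 'finger_force': 0.0, 'grip_width': 91.4331308029925}
```

View pics/scene0.png

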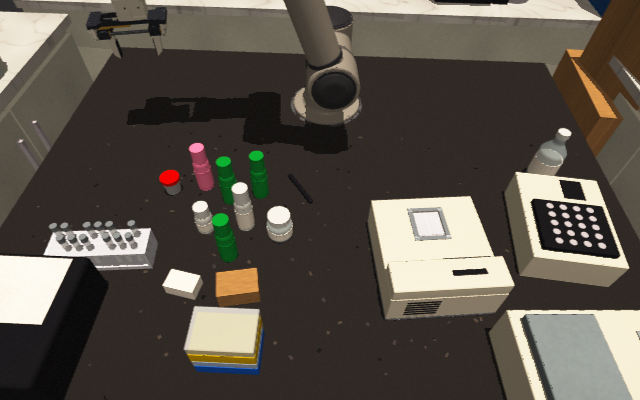

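View pics/top0.png

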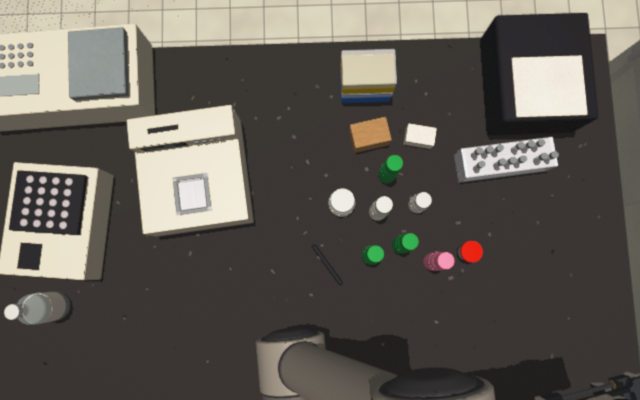

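Candidates for the bottle, as scene px / top px:
- Tall white bottle: (243,207) / (381,208).
- Short white look-alike: (203,217) / (421,202).
- White squat jar: (279,224) / (342,202).
- Green bottles: scene (225,238), (227,180), (258,175).
- Pink bottle: scene (203,168).
- Clear bottle: scene (547,155).

I choose the tall white one, in the middle of the row. The bay is the grey-trimmed square at scene (428,224) / top (192,194). The keypad box and the large instrument are decoys. Next I'll measure and check a close crop.

```bash
cat > h.py <<'E'
import numpy as np,cv2
from scipy.spatial.transform import Rotation as R
from plant import readout, viewer, order, bot
def ray(ci,uv):
    d=np.array([(uv[0]-ci["cx"])/ci["fx"],-(uv[1]-ci["cy"])/ci["fy"],-1.])
    return np.array(ci["origin"]),R.from_euler("xyz",ci["rotation"]).apply(d)
def on(ci,uv,z):
    o,d=ray(ci,uv); return o+d*(z-o[2])/d[2]
def proj(ci,p):
    c=R.from_euler("xyz",ci["rotation"]).inv().apply(np.array(p)-ci["origin"])
    return np.array([ci["cx"]+ci["fx"]*c[0]/-c[2],ci["cy"]-ci["fy"]*c[1]/-c[2]])
def tri(c1,u1,c2,u2):
    o1,d1=ray(c1,u1);o2,d2=ray(c2,u2)
    s=np.linalg.lstsq(np.c_[d1,-d2],o2-o1,rcond=None)[0]
    a,b=o1+s[0]*d1,o2+s[1]*d2; return (a+b)/2,np.linalg.norm(a-b)
E
python3 - <<'E'
from h import *
S=cv2.imread("pics/scene0.png");T=cv2.imread("pics/top0.png")
a=cv2.resize(S[140:300,150:310],(400,400),interpolation=cv2.INTER_CUBIC)
b=cv2.resize(T[150:270,320:440],(400,400),interpolation=cv2.INTER_CUBIC)
c=cv2.resize(T[160:230,155:225],(400,200+200),interpolation=cv2.INTER_CUBIC)[:,:]
cv2.imwrite("pics/crop1.png",np.vstack([np.hstack([a,b])]))
ci=viewer.camera_info("top");cs=viewer.camera_info("scene")
for n,uv,z in(("tall",(384,205),140),("jar",(342,202),60),("short",(423,199),85),("bay",(192,194),95)):
    print(n,on(ci,uv,z).round(1))
print("scene tall",on(cs,(240,188),140).round(1),"bay",on(cs,(428,223),95).round(1))
# white blobs in top ; trim
def blobs(im,m,nm,lo,box):
    x0,y0,x1,y1=box
    k=np.zeros_like(m);k[y0:y1,x0:x1]=m[y0:y1,x0:x1]
    n,l,s,c=cv2.connectedComponentsWithStats(k)
    for i in range(1,n):
        if s[i,4]>lo: print(nm,c[i].round(1),s[i])
for nm,im,b1,b2 in(("top",T,(320,180,440,230),(165,165,220,225)),("scene",S,(180,170,310,250),(400,200,455,248))):
    h=cv2.cvtColor(im,cv2.COLOR_BGR2HSV)
    blobs(im,((h[...,1]<60)&(h[...,2]>150)).astype(np.uint8),nm+" white",30,b1)
    x0,y0,x1,y1=b2
    g=im[y0:y1,x0:x1].astype(int)
    print(nm,"row",[tuple(p) for p in g[(y1-y0)//2,::2].tolist()])
E
```

```text
tall [ 501.6 -187.8  140. ]
jar [522.1 -99.6  60. ]
short [ 520.  -285.3   85. ]
bay [545.9 244.9  95. ]
scene tall [ 506.8 -187.9  140. ] bay [548.6 243.1  95. ]
top white [341.9 199.8] [329 188  26  24 459]
top white [423.2 199.5] [416 192  16  16 201]
top white [383.9 204.1] [376 196  17  17 224]
top row [(213, 232, 239), (213, 232, 239), (213, 232, 239), (214, 232, 239), (186, 211, 219), (152, 156, 154), (146, 150, 149), (181, 184, 189), (232, 233, 236), (232, 233, 236), (232, 233, 236), (232, 232, 235), (231, 232, 234), (232, 233, 235), (234, 234, 237), (231, 231, 234), (232, 232, 235), (232, 232, 235), (233, 234, 236), (231, 231, 234), (169, 170, 172), (156, 158, 158), (152, 157, 159), (214, 232, 238), (217, 234, 240), (217, 234, 240), (218, 235, 241), (218, 235, 241)]
scene white [239.1 187.8] [231 182  17  12 152]
scene white [199.4 206.3] [192 201  16  12 149]
scene white [242.7 205.7] [235 202  15   7  43]
scene white [278.2 214.7] [267 206  23  18 336]
scene white [245.7 219.6] [237 213  13  15  68]
scene white [203.3 219.6] [197 216  13   7  41]
scene white [280.8 231. ] [267 221  26  20 154]
scene row [(221, 243, 250), (221, 243, 250), (219, 242, 249), (220, 243, 250), (221, 243, 250), (197, 228, 239), (154, 159, 158), (154, 158, 159), (202, 206, 214), (236, 238, 243), (237, 240, 244), (237, 239, 244), (237, 239, 243), (239, 240, 245), (240, 242, 246), (237, 239, 244), (238, 240, 245), (238, 240, 244), (239, 241, 245), (239, 241, 245), (234, 236, 241), (103, 113, 120), (154, 158, 157), (165, 178, 182), (219, 242, 249), (220, 243, 249), (220, 243, 250), (220, 243, 250)]
```

View pics/crop1.png

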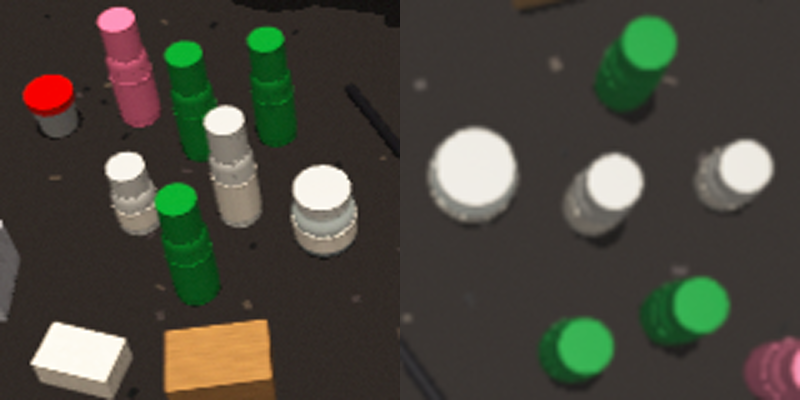

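The crop confirms the choice: the tall white labelled bottle has its cap top at scene px (239,188), with the shorter white one to its left and the jar to its right. Next I measure the reader's yaw, the mouth centre and the green neighbours.

```bash
python3 - <<'E'
from h import *
S=cv2.imread("pics/scene0.png");T=cv2.imread("pics/top0.png")
ct=viewer.camera_info("top");cs=viewer.camera_info("scene")
p,e=tri(ct,(383.9,204.1),cs,(239.1,187.8));print("tall cap tri",p.round(1),e.round(1))
for n,a,b in(("jar",(341.9,199.8),(278.2,214.7)),("short",(423.2,199.5),(199.4,206.3))):
    p,e=tri(ct,a,cs,b);print(n,p.round(1),e.round(1))
print("tall z140",on(ct,(383.9,204.1),140).round(1),on(cs,(239.1,187.8),140).round(1))
for u in((395,162),(374,254),(410,241)):print("green",on(ct,u,140).round(0),on(ct,u,85).round(0))
for nm,im,ci,b in(("top",T,ct,(165,165,220,225)),("scene",S,cs,(400,200,455,248))):
    x0,y0,x1,y1=b;h=cv2.cvtColor(im,cv2.COLOR_BGR2HSV)[y0:y1,x0:x1]
    for k,m in(("trim",(h[...,1]<20)|(h[...,2]<190)),("flap",(h[...,1]<20)&(h[...,2]>200))):
        m=m.astype(np.uint8)
        c=max(cv2.findContours(m,cv2.RETR_EXTERNAL,cv2.CHAIN_APPROX_NONE)[0],key=cv2.contourArea).reshape(-1,2)+[x0,y0]
        w=np.array([on(ci,q,95)[:2] for q in c],np.float32)
        r=cv2.minAreaRect(w);print(nm,k,np.round(r[0],1),np.round(r[1],1),round(r[2],1))
# housing front/back edges: cream reader-top mask side edges
E
```

```text
tall cap tri [ 504.1 -189.3  137.5] 2.7
jar [ 525.8 -100.7   71.7] 3.3
short [ 519.5 -287.8   82.3] 3.1
tall z140 [ 503.6 -187.7  140. ] [ 506.3 -190.1  140. ]
green [ 597. -216.  140.] [ 609. -225.   85.]
green [ 396. -161.  140.] [ 397. -167.   85.]
green [ 421. -241.  140.] [ 424. -251.   85.]
top trim [547.2 245.6] [89.  81.7] 7.3
top flap [546.9 245.1] [65.6 57.4] 6.5
scene trim [548.6 243.6] [91.4 81.5] 6.5
scene flap [550.3 243.1] [65.8 57.8] 6.4
```

Bottle ≈ (505,−189), where the two views agree within 3 mm and the height comes out at 137.5 against 140. Mouth ≈ (548,244), yaw ≈ +6.7°, and the flap measures 66×58 as expected. Moving above the bottle now.

```bash
python3 -m creep '0.024 0.020 0 0 0 0 100;0.024 0.020 0 0 0 0 100;0.024 0.020 0 0 0 0 100;0.024 0.020 0 0 0 0 100;0.024 0.020 0 0 0 0 100;0.024 0.020 0 0 0 0 100;0.024 0.020 0 0 0 0 100;0.024 0.020 0 0 0 0 100'; python3 -m creep '0.024 0.020 0 0 0 0 100;0.024 0.020 0 0 0 0 100;0.024 0.020 0 0 0 0 100;0.024 0.020 0 0 0 0 100;0.024 0.020 0 0 0 0 100;0.024 0.020 0 0 0 0 100;0.024 0.020 0 0 0 0 100;0.024 0.020 0 0 0 0 100'; python3 -m creep '0 0 0 0 0 0 100;0 0 0 0 0 0 100'
python3 - <<'E'
from h import *
ci=viewer.camera_info("wrist");im=viewer.capture("wrist")
cv2.imwrite("pics/w1.png",im[:,:,::-1]);o=readout.get_obs();print(ci,o["tool_pos"],o["tcp_rot"],o["joint_positions"],proj(ci,(505,-189,140)))
E
```

```text
time: 0.77
tool_pos: [308.9, -350.7, 292.0]
tcp_rot: [-3.141, 0.0, 0.223]
contact_force: [0.1, -0.7, -0.8]
grip_width: 92.1
finger_force: 0.0
time: 1.43
tool_pos: [500.9, -190.7, 291.9]
tcp_rot: [-3.141, 0.001, 0.223]
contact_force: [0.4, -0.1, 0.8]
grip_width: 92.0
finger_force: 0.0
time: 1.6
tool_pos: [500.6, -190.9, 291.6]
tcp_rot: [-3.141, 0.001, 0.226]
contact_force: [-0.4, -0.4, -0.2]
grip_width: 91.7
finger_force: 0.0
{'fx': 344.1338570100842, 'fy': 344.1338570100842, 'cx': 316.67219608400467, 'cy': 195.3968192492158, 'origin': array([ 580.97567841, -171.78901357,  384.3108812 ]), 'rotation': array([-3.10189841e-01,  4.75097868e-04, -1.34533833e+00])} [ 499.83469497 -191.70148246  291.66945665] [-3.14108301e+00  1.33593810e-03  2.24251065e-01] [-5.09185103e-01  3.62051134e-01  1.49568893e+00 -5.37483145e-04
  1.28518623e+00  8.37512275e-01] [316.5472601  194.87256391]
```

View pics/w1.png

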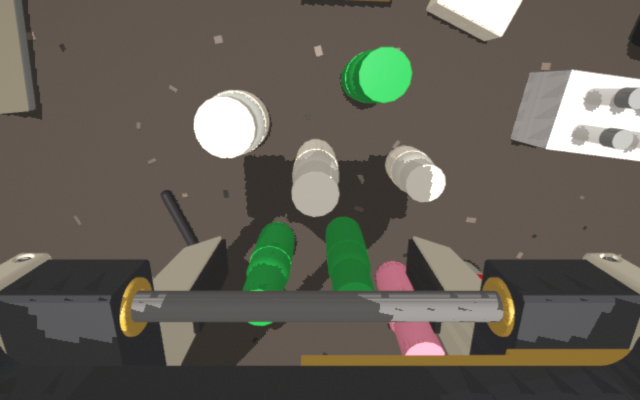

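The wrist view shows the tall bottle's cap at px (316,191), against (316.5,195) predicted, so the bottle is at about (506,−189). Both fingers clear the neighbours. Descending.

```bash
python3 -m creep '0.006 0.002 -0.010 0 0 0 100;0 0 -0.023 0 0 0 100;0 0 -0.023 0 0 0 100;0 0 -0.023 0 0 0 100;0 0 -0.023 0 0 0 100;0 0 -0.022 0 0 0 100;0 0 0 0 0 0 100;0 0 0 0 0 0 0'; python3 -m creep '0 0 0 0 0 0 0;0 0 0 0 0 0 0;0 0 0 0 0 0 0;0 0 0 0 0 0 0;0 0 0 0 0 0 0;0 0 0 0 0 0 0'
```

```text
time: 2.32
tool_pos: [505.1, -190.5, 167.3]
tcp_rot: [-3.14, 0.002, 0.221]
contact_force: [-0.7, -0.2, 0.1]
grip_width: 88.8
finger_force: 0.0
time: 2.82
tool_pos: [506.2, -190.0, 168.7]
tcp_rot: [3.141, -0.001, 0.223]
contact_force: [0.3, 0.8, 0.1]
grip_width: 49.7
finger_force: 0.0
```

```bash
python3 -m creep '0 0 0 0 0 0 0;0 0 0 0 0 0 0;0 0 0 0 0 0 0;0 0 0 0 0 0 0;0 0 0 0 0 0 0'; python3 -m creep '0 0 0.010 0 0 0 0;0 0 0.020 0 0 0 0;0 0 0.020 0 0 0 0;0 0 0.020 0 0 0 0;0 0 0.020 0 0 0 0;0 0 0.020 0 0 0 0;0 0 0.020 0 0 0 0;0 0 0 0 0 0 0'
python3 - <<'E'
from h import *
ci=viewer.camera_info("wrist");o=readout.get_obs();im=viewer.capture("wrist")
cv2.imwrite("pics/w2.png",im[:,:,::-1]);cv2.imwrite("pics/s2.png",viewer.capture("scene")[:,:,::-1]);cv2.imwrite("pics/t2.png",viewer.capture("top")[:,:,::-1])
print(o["tool_pos"],o["tcp_rot"],o["grip_width"],o["finger_force"],o["contact_force"],o["moment"])
E
```

```text
time: 3.23
tool_pos: [506.0, -190.0, 168.2]
tcp_rot: [3.142, 0.0, 0.223]
contact_force: [0.3, 0.2, -0.1]
grip_width: 35.7
finger_force: 29.9
time: 3.9
tool_pos: [507.2, -190.6, 303.0]
tcp_rot: [3.136, -0.006, 0.223]
contact_force: [0.5, -0.4, -0.2]
grip_width: 35.5
finger_force: 29.9
[ 507.19887546 -190.63216096  302.98049484] [ 3.13625535 -0.00595904  0.22285398] 35.494836379945546 29.938307404518127 [ 0.53201493 -0.35212849 -0.23693523] [ 0.0012883  -0.05617459 -0.03664023]
```

View pics/s2.png

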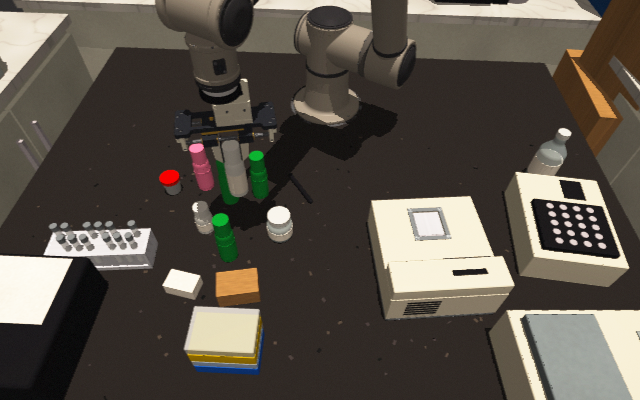

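The bottle is held upright at px (235,168) with a grip width of 35.5 mm, as expected for the 36 mm cap. Carrying it over the bay and turning so the fingers close along the reader's x.

```bash
python3 -m creep '0.0033 0.029 0 0 0 0.1 0;0.0033 0.029 0 0 0 0.1 0;0.0033 0.029 0 0 0 0.1 0;0.0033 0.029 0 0 0 0.1 0;0.0033 0.029 0 0 0 0.1 0;0.0033 0.029 0 0 0 0.1 0;0.0033 0.029 0 0 0 0.1 0;0.0033 0.029 0 0 0 0.1 0'; python3 -m creep '0.003 0.029 0 0 0 0.1 0;0.003 0.029 0 0 0 0.1 0;0.003 0.029 0 0 0 0.1 0;0.003 0.029 0 0 0 0.1 0;0.003 0.029 0 0 0 0.1 0;0.003 0.029 0 0 0 0.1 0;0.003 0.029 0 0 0 0.063 0;0 0 0 0 0 0 0';python3 -m creep '0 0 0 0 0 0 0;0 0 0 0 0 0 0;0 0 0 0 0 0 0'
python3 - <<'E'
from h import *
ci=viewer.camera_info("wrist");o=readout.get_obs();im=viewer.capture("wrist")
S=viewer.capture("scene")[:,:,::-1];T=viewer.capture("top")[:,:,::-1]
cv2.imwrite("pics/w3.png",im[:,:,::-1]);cv2.imwrite("pics/s3.png",S);cv2.imwrite("pics/t3.png",T)
a=cv2.resize(im[:,:,::-1],(640,400))
s=cv2.resize(S[100:300,340:500],(320,400))
cv2.imwrite("pics/c3.png",np.hstack([a[:,80:560],s]))
print(o["tool_pos"],o["tcp_rot"],o["grip_width"],o["contact_force"],o["joint_positions"].round(2))
print(ci)
E
```

```text
time: 4.72
tool_pos: [531.8, 43.4, 296.7]
tcp_rot: [-3.139, 0.001, 1.028]
contact_force: [-0.0, -0.1, -1.4]
grip_width: 35.8
finger_force: 29.9
time: 5.38
tool_pos: [552.6, 249.5, 296.0]
tcp_rot: [-3.139, -0.002, 1.693]
contact_force: [-1.0, 0.5, -0.7]
grip_width: 35.6
finger_force: 29.9
time: 5.63
tool_pos: [553.3, 243.9, 297.5]
tcp_rot: [-3.14, 0.001, 1.684]
contact_force: [-0.4, -0.0, -1.1]
grip_width: 35.8
finger_force: 29.9
[553.28426274 243.87434868 297.53174983] [-3.14016982e+00  6.36138813e-04  1.68412637e+00] 35.79915178753404 [-0.41457864 -0.02276632 -1.09888509] [ 0.29  0.49  1.28 -0.    1.37  0.18]
{'fx': 344.1338570100842, 'fy': 344.1338570100842, 'cx': 316.67219608400467, 'cy': 195.3968192492158, 'origin': array([543.34530306, 327.0242745 , 390.32100118]), 'rotation': array([-3.10928165e-01,  2.98196297e-04,  1.12964222e-01])}
```

View pics/c3.png

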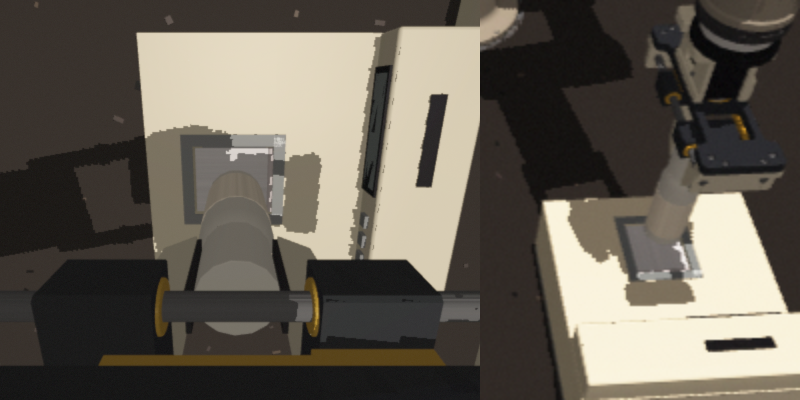

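The wrist view shows the bottle hanging upright over the flap at crop px (235,180), with the trim from x=181 to 286. I offset it towards the rear by mistake; it belongs nearer the flap's free front edge. I'll check the mouth in this view before correcting.

```bash
python3 - <<'E'
from h import *
from plant import viewer
ci=viewer.camera_info("wrist")
for n,u in (("trim far-left",(261,135)),("far-right",(366,135)),("near-left",(261,224))):print(n,on(ci,u,95).round(1))
w=np.mean([on(ci,(366,135),95),on(ci,(261,224),95)],0);w2=np.mean
l=on(ci,(261,135),95);r=on(ci,(366,135),95);nl=on(ci,(261,224),95)
print("centre",((r+nl)/2).round(1), np.linalg.norm(r-l),np.linalg.norm(nl-l),np.degrees(np.arctan2(*(r-l)[1::-1])))
# held bottle: foot silhouette mid column near row 180
for f in(157,):pass
p=proj(ci,(553.3,243.9,130)); print("pred foot centre px",p)
im=cv2.imread("pics/w3.png");print(im[190,255:380:4].tolist())
E
```

```text
trim far-left [501.1 281.2  95. ]
far-right [590.3 291.3  95. ]
near-left [506.3 199.2  95. ]
centre [548.3 245.2  95. ] 89.8173200345608 82.22855265102615 6.458752326390329
pred foot centre px [316.81319685 195.30446498]
[[95, 113, 122], [95, 114, 122], [73, 79, 82], [70, 74, 74], [67, 72, 73], [75, 90, 96], [106, 110, 115], [106, 109, 114], [107, 111, 115], [90, 102, 111], [91, 104, 112], [95, 107, 116], [94, 107, 116], [95, 108, 116], [96, 108, 117], [93, 105, 113], [95, 108, 117], [92, 104, 112], [90, 102, 110], [94, 107, 116], [92, 103, 112], [89, 100, 109], [103, 107, 112], [91, 95, 102], [113, 117, 125], [140, 148, 148], [140, 148, 149], [123, 134, 138], [95, 113, 122], [94, 113, 122], [96, 113, 123], [96, 114, 123]]
```

The mouth centre is confirmed at (548.3,245), with the trim at 90×82 mm and 6.5°. Shifting to the front by 11 mm and lowering to the flap.

```bash
python3 -m creep '-0.006 0 0 0 0 0 0;-0.005 0.0005 0 0 0 0 0;0 0 -0.008 0 0 0 0;0 0 -0.01 0 0 0 0;0 0 -0.008 0 0 0 0;0 0 -0.006 0 0 0 0;0 0 -0.006 0 0 0 0;0 0 -0.006 0 0 0 0'; python3 -m creep '0 0 -0.006 0 0 0 0;0 0 -0.006 0 0 0 0;0 0 -0.006 0 0 0 0;0 0 -0.006 0 0 0 0'
```

```text
time: 6.45
tool_pos: [542.5, 245.5, 253.7]
tcp_rot: [-3.142, 0.0, 1.686]
contact_force: [0.5, 0.5, 2.0]
grip_width: 35.5
finger_force: 29.9
time: 6.78
tool_pos: [542.2, 245.5, 229.7]
tcp_rot: [-3.141, -0.0, 1.686]
contact_force: [-1.0, -0.4, 2.1]
grip_width: 35.6
finger_force: 29.9
```

```bash
python3 -m creep '0 0 -0.006 0 0 0 0;0 0 -0.006 0 0 0 0;0 0 -0.006 0 0 0 0;0 0 -0.006 0 0 0 0;0 0 -0.006 0 0 0 0;0 0 -0.006 0 0 0 0;0 0 -0.006 0 0 0 0;0 0 0 0 0 0 0'; python3 - <<'E'
from h import *
o=readout.get_obs();im=viewer.capture("wrist")[:,:,::-1]
S=viewer.capture("scene")[:,:,::-1]
s=cv2.resize(S[100:300,340:500],(320,400))
cv2.imwrite("pics/c4.png",np.hstack([im[:,80:560],s]));print(o["tool_pos"],o["contact_force"],o["moment"])
E
```

```text
time: 7.45
tool_pos: [541.7, 245.3, 186.5]
tcp_rot: [-3.139, 0.0, 1.686]
contact_force: [-2.2, -0.1, -2.4]
grip_width: 35.7
finger_force: 30.0
[541.66366671 245.25654244 186.47738593] [-2.22508304 -0.05242226 -2.35650486] [-0.08553127  0.48634627  0.02448193]
```

View pics/c4.png

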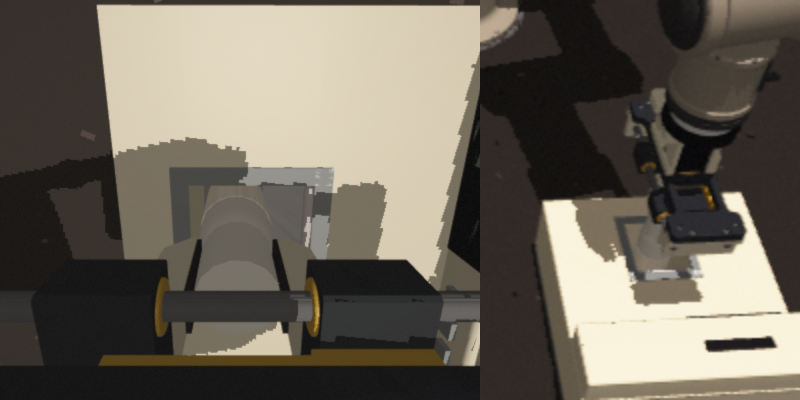

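The bottle is through the mouth at crop px (235,210), and the flap leans behind it at (285,205). Lowering slowly to the floor.

```bash
python3 -m creep '0 0 -0.002 0 0 0 0;0 0 -0.002 0 0 0 0;0 0 0 0 0 0 0;0 0 0 0 0 0 0'; python3 -m creep '0 0 -0.001 0 0 0 0;0 0 -0.001 0 0 0 0;0 0 0 0 0 0 0'
```

```text
time: 7.88
tool_pos: [542.5, 245.5, 184.4]
tcp_rot: [3.141, -0.0, 1.686]
contact_force: [-1.6, -0.0, -2.0]
grip_width: 35.7
finger_force: 29.9
time: 8.13
tool_pos: [542.4, 245.5, 182.2]
tcp_rot: [3.141, 0.0, 1.686]
contact_force: [-1.7, 0.0, -0.0]
grip_width: 35.7
finger_force: 29.9
```

```bash
python3 -m creep '0 0 -0.001 0 0 0 0;0 0 0 0 0 0 0;0 0 0 0 0 0 0'
```

```text
time: 8.38
tool_pos: [542.4, 245.5, 181.2]
tcp_rot: [-3.142, 0.0, 1.686]
contact_force: [-1.6, -0.4, -0.2]
grip_width: 35.3
finger_force: 29.9
```

```bash
python3 -m creep '0 0 -0.001 0 0 0 0;0 0 0 0 0 0 0;0 0 0 0 0 0 0';python3 -m creep '0 0 -0.001 0 0 0 0;0 0 0 0 0 0 0;0 0 0 0 0 0 0'
```

```text
time: 8.63
tool_pos: [542.5, 245.5, 180.3]
tcp_rot: [3.141, -0.0, 1.686]
contact_force: [-0.3, -0.4, 0.0]
grip_width: 35.9
finger_force: 29.9
time: 8.88
tool_pos: [542.5, 245.5, 180.2]
tcp_rot: [3.141, -0.0, 1.686]
contact_force: [-3.0, -0.8, 6.4]
grip_width: 35.1
finger_force: 30.0
```

The floor is felt: 6.4 N, with TCP at 180.2 where 180 was expected. Before letting go I'll ease the load and move the bottle to just short of the front wall, so the flap can't shove it on release.

```bash
python3 -m creep '0 0 0.001 0 0 0 0;-0.002 -0.0002 0 0 0 0 0;-0.002 -0.0002 0 0 0 0 0;0 0 0 0 0 0 0;0 0 0 0 0 0 0'; python3 -m creep '-0.001 -0.0001 0 0 0 0 0;0 0 0 0 0 0 0;0 0 0 0 0 0 0'
```

```text
time: 9.3
tool_pos: [538.3, 245.1, 180.3]
tcp_rot: [-3.142, 0.0, 1.686]
contact_force: [-1.3, 0.1, 1.2]
grip_width: 35.4
finger_force: 29.9
time: 9.55
tool_pos: [537.4, 245.0, 180.2]
tcp_rot: [3.141, -0.0, 1.686]
contact_force: [-1.4, -1.0, 1.8]
grip_width: 35.4
finger_force: 29.9
```

```bash
python3 -m creep '-0.001 -0.0001 0 0 0 0 0;0 0 0 0 0 0 0;0 0 0 0 0 0 0';  python3 -m creep '-0.001 -0.0001 0 0 0 0 0;0 0 0 0 0 0 0;0 0 0 0 0 0 0'
```

```text
time: 9.8
tool_pos: [536.4, 244.9, 180.3]
tcp_rot: [3.141, -0.0, 1.686]
contact_force: [-1.2, 0.4, 1.7]
grip_width: 35.6
finger_force: 29.9
time: 10.05
tool_pos: [535.8, 244.8, 180.3]
tcp_rot: [3.14, -0.0, 1.686]
contact_force: [2.2, 0.6, -0.6]
grip_width: 35.1
finger_force: 29.9
```

Front wall touched (Fx changed sign). Releasing.

```bash
python3 -m creep '0 0 0 0 0 0 55;0 0 0 0 0 0 65;0 0 0 0 0 0 75;0 0 0 0 0 0 90;0 0 0 0 0 0 90;0 0 0 0 0 0 90;0 0 0 0 0 0 90;0 0 0 0 0 0 90'; python3 -m creep '0 0 0.008 0 0 0 90;0 0 0.015 0 0 0 90;0 0 0.02 0 0 0 90;0 0 0.02 0 0 0 90;0 0 0.02 0 0 0 90;0 0 0.02 0 0 0 90;0 0 0.02 0 0 0 90;0 0 0 0 0 0 90';python3 - <<'E'
from h import *
o=readout.get_obs();im=viewer.capture("wrist")[:,:,::-1]
S=viewer.capture("scene")[:,:,::-1];T=viewer.capture("top")[:,:,::-1];cv2.imwrite("pics/t5.png",T);cv2.imwrite("pics/s5.png",S)
s=cv2.resize(S[100:300,340:500],(320,400))
cv2.imwrite("pics/c5.png",np.hstack([im[:,80:560],s]));print(o["tool_pos"],o["contact_force"],o["grip_width"])
E
```

```text
time: 10.72
tool_pos: [535.4, 244.8, 180.2]
tcp_rot: [3.142, 0.0, 1.686]
contact_force: [-0.2, 0.9, 0.2]
grip_width: 81.5
finger_force: 0.0
time: 11.38
tool_pos: [536.6, 245.2, 308.3]
tcp_rot: [3.133, -0.002, 1.686]
contact_force: [0.5, 0.2, -0.1]
grip_width: 83.2
finger_force: 0.0
[536.62814015 245.18889758 308.34535443] [ 0.45928877  0.22593058 -0.13713626] 83.16679984496369
```

View pics/c5.png

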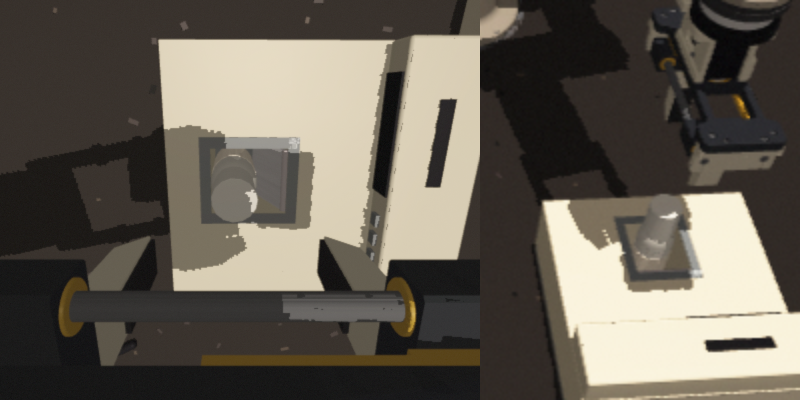

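The bottle stands free in the bay with its cap at crop px (234,199), and the flap is held open behind it at (272,180). A quick check on height, then hand in.

```bash
python3 -m creep '0 0 0 0 0 0 90;0 0 0 0 0 0 90;0 0 0 0 0 0 90;0 0 0 0 0 0 90;0 0 0 0 0 0 90;0 0 0 0 0 0 90'; python3 - <<'E'
from h import *
ci=viewer.camera_info("wrist");im=viewer.capture("wrist")[:,:,::-1]
print(on(ci,(314,199),152).round(1), "expected cap ~(535,245)",proj(ci,(535.5,245,152)), proj(ci,(535.5,245,162)))
cs=viewer.camera_info("scene");print(tri(ci,(314,199),cs,(340+665-480>0 and 340+(665-480)/2,100+204/2)))
old=cv2.imread("pics/c5.png")[:,:480].astype(int);print("motion",np.abs(old-im[:,80:560].astype(int))[120:235,180:310].mean())
E
```

```text
time: 12.03
tool_pos: [535.4, 244.8, 303.0]
tcp_rot: [-3.141, 0.0, 1.686]
contact_force: [-0.2, 0.5, -0.4]
grip_width: 82.5
finger_force: 0.0
[532.7 247.1 152. ] expected cap ~(535,245) [317.35786885 202.09744981] [317.39621    206.58899183]
(array([531.94927815, 244.67773411, 148.49187862]), np.float64(3.057427516492858))
motion 7.685128205128205
```

```bash
python3 -c "
from plant import order
print(order.close_job())"
```

```text
the job is handed in; nothing more can be done
None
```

The tall white bottle is loaded: it stands on the bay floor, holds the flap open and has been let go, and I handed the job in at about 12 s; the hand-in returned no verdict.

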